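Load pulled plug-in modules into the carrier in their order

TASK

Move the four plug-in modules from the row of black holders into the bare-metal carrier, one to a bay, in the same order from left to right (as the robot sees it) as they stand now, because the test sheet lists them by position. Set each module down upright on the floor of its bay without dropping it, let go of it, and leave the handheld multimeter where it lies.

Things in the scene. Friction and masses are not known exactly. Their poses are not given: they have to be found in the camera images.
- transformer: Potted transformer module: copper-brown square case 40 x 40 mm with a small paper label and four little brass terminals (4 mm high) on top; case top 72 mm above its underside. Black base plate 44 x 44 x 8 mm, as on all four. Origin: centre of the base's underside; z up, x and y square to its sides. At the start loose in its holder, turned up to 9 degrees.
- relay: Relay module: clear square cover 36 x 36 mm through which a copper coil and steel yoke show; top 68 mm above its underside. Black base plate 44 x 44 x 8 mm, as on all four. Origin: centre of the base's underside; z up, x and y square to its sides. At the start loose in its holder, turned up to 9 degrees.
- capacitor: Capacitor module: upright round can, diameter 41 mm, dark sleeve, black top disc with two steel screw terminals (5 mm high); can top 84 mm above its underside. Black base plate 44 x 44 x 8 mm, as on all four. Origin: centre of the base's underside; z up, x and y square to its sides. At the start loose in its holder, turned up to 9 degrees.
- regulator: Regulator module: aluminium heat sink 42 x 42 mm of upright fins joined by a web (thin stripes along y from above; grips like a solid block); top 76 mm above its underside. Black base plate 44 x 44 x 8 mm, as on all four. Origin: centre of the base's underside; z up, x and y square to its sides. At the start loose in its holder, turned up to 9 degrees.
- holder_transformer: Holder where the transformer starts (marks its place in the row): black open square cup, fixed, 68 x 68 x 30 mm, walls and floor 3 mm. The four look alike, in a straight row 72 mm apart on a 20 mm high rail. Origin: centre of underside, 20 mm above the bench; the module's underside is at 23 mm. y along the row to the robot's left, x away from the robot.
- holder_relay: Holder where the relay starts (marks its place in the row): black open square cup, fixed, 68 x 68 x 30 mm, walls and floor 3 mm. The four look alike, in a straight row 72 mm apart on a 20 mm high rail. Origin: centre of underside, 20 mm above the bench; the module's underside is at 23 mm. y along the row to the robot's left, x away from the robot.
- holder_capacitor: Holder where the capacitor starts (marks its place in the row): black open square cup, fixed, 68 x 68 x 30 mm, walls and floor 3 mm. The four look alike, in a straight row 72 mm apart on a 20 mm high rail. Origin: centre of underside, 20 mm above the bench; the module's underside is at 23 mm. y along the row to the robot's left, x away from the robot.
- holder_regulator: Holder where the regulator starts (marks its place in the row): black open square cup, fixed, 68 x 68 x 30 mm, walls and floor 3 mm. The four look alike, in a straight row 72 mm apart on a 20 mm high rail. Origin: centre of underside, 20 mm above the bench; the module's underside is at 23 mm. y along the row to the robot's left, x away from the robot.
- carrier: Target rack: bare aluminium tray, fixed, 70 (x) by 291 mm (y), four bays at y = +108, +36, -36, -108 mm, x = 0; each 64 by 69 mm inside; floor 7 mm, 3 mm walls and dividers up to 34 mm, end plates up to 53 mm above the bench, bar handles out to y = +-168 mm. Nearer or farther than the holders. Origin: on the bench under its middle; y along the row to the robot's left, x away from the robot.
- multimeter: Bystander: dark handheld multimeter, loose, lying on its back beside the racks, to the left or right, 170 x 82 x 34 mm (42 mm at its dial). Origin: centre of its underside; x along its length. Leave it where it is.
Not all that is in view belongs to the job. Leave any blue or purple look-alike of the capacitor alone.

How it is judged:
By the outcome, as a careful person would: the job done as asked, in the order asked, and still so for the second after the job is handed in, with the robot touching nothing.
It also fails if it takes over 96 s, if anything falls off the work surface, if the arm or the gripper's body presses on something with over 40 N, if the wrist force passes 120 N, or if a joint passes its speed limit or range.

ROBOT

A 6-joint arm with a two-finger parallel gripper is mounted at the origin on the work surface. World frame = base frame: x ahead of the robot, y to its left, z up, the work surface at z = 0. Lengths are in mm, angles in rad, forces in N, time in s.
With the tool pointing down it reaches from about 275 to 825 mm from the base axis. Payload 4.9 kg.
Tool frame: the origin (TCP) lies on the centre line of the jaws, within the pads' length; the fingertips stand 25 mm ahead of it and the grasp point (between the pads) lies 6 mm ahead of it; z points along the fingers, y is the line along which they close (so a half turn about z gives the same grasp; the last joint's range is limited). The gripper opens to 85 mm and grips with 20 to 120 N. Pads are 22 mm wide; open, the fingers measure 114 mm over their backs; the gripper's body (76 mm by 85 mm) begins 54 mm behind the grasp point. The pads swing forward as they close: fully open they stand 13 mm farther back than shut.
Start: joints at [0.999, 0.326, -0.193, 1.052, 0, 1.437], TCP at [233.168, 498.148, 256.281] pointing down, gripper open.
Joint ranges: [-2.65, 2.65], [-0.97, 1.79], [-1.3, 1.35], [-1.93, 2.1], [-1.47, 1.37], [-3.14, 3.14]. Speed limits (rad/s): [2.57, 2.57, 3.14, 3.14, 3.14, 3.14].

INTERFACE

Orientations are given as a rotation vector (axis times angle).
In Python, from plant import bot gives the robot as it stands.
- The arm moves only by the shell command python3 -m handwheel 'ROWS' [FORCE]. ROWS is JSON, a list of rows, each a list of 7 numbers: the gripper command: -1 is shut, 1 is fully open, values between are in proportion, then the shift along the world's x, y, z normalised to -1 to 1, where 1 is 0.15 m, then the turn, a rotation vector about the world's x, y, z normalised to -1 to 1, where 1 is pi rad. A call has 1 to 5 rows; each row is the pose to reach, as a shift and turn from the pose commanded when the call began, turning the shorter way round; what a row does not reach only later rows make up. A row lasts 1/12 s, in which the tool goes at most 41.7 mm and 7.16 degrees, less where a joint would pass 70% of its speed; a pose out of reach is approached as far as the arm can. A call with a number of a shift or a turn outside -1 to 1 is refused whole. A call with a gripper value outside its range is refused whole. The fingers move at their own pace and stop on an object; FORCE is the grip in N (left out, the last holds). Time passes only in rows, so rows that repeat a pose let the fingers close. It gives the time, the measured TCP pose, the force, the opening and the grip force at its end, in the units of the state.
- bot.read_state(): the state, without advancing time (a new reading comes with each control period).
- bot.read_camera(name): name is "scene" or "top" or "wrist"; returns a dict with "img" (420x560x3 uint8, red, green, blue), "vertical_fov" (degrees; the focal length in pixels is half the picture's height over the tangent of half this angle, whatever the lens; pixels are square), "cx", "cy" (the principal point, pixels), "world_to_cam" (4x4, takes a point from world to camera coordinates); the wrist camera has in their place "tool_from_camera" (4x4, takes a point from camera to tool coordinates, whose origin is the TCP and whose axes are the flange's). Camera axes: x right, y down, z forward; pixel columns grow to the right and rows downward; lengths in mm; the calibration is good to about 2 mm. The wrist camera is an equidistant fisheye: a pixel r from the principal point sees the ray r / f radians off the axis. A picture is of the moment at which its call begins: read the wrist's pose just before it. There is no depth.
- bot.finish_job(): hands the job in; it is judged then, once.
The state is a dict: "time": time; "joint_positions": joint angles; "joint_velocities": joint speeds; "joint_efforts": joint torques, N m; "tool_pos": TCP position; "orientation": TCP orientation; "wrist_force": force on the tool from outside, world axes, zero at the start; "moment": the same for the moment, N m; "finger_gap": finger opening in mm; "gripper_force": force on a finger pad.
Only numpy, scipy, OpenCV 4.12 (cv2) and the standard library are available. Lean on these libraries where they do the work, as an engineer would, in place of code of your own. Each camera call takes 0.05 s, during which the arm holds its last target. There are 200 camera calls.

## Working session

There is one attempt and no reset: what is moved stays moved. The work goes in short steps, Python scripts to look and compute and a shell command to move; the robot and the scene stay as the last step left them, time stands still between calls to the robot, and variables do not carry over. Pictures are saved under pics/ and viewed, at most 14 in all, crops included, and the job is handed in when it is done.

```bash
mkdir -p pics; python3 - <<'E'
from plant import bot
import cv2,numpy as np
np.set_printoptions(precision=4,suppress=True)
s=bot.read_state();print(s)
for n in("top","scene"):
    c=bot.read_camera(n);cv2.imwrite(f"pics/{n}0.png",c["img"][:,:,::-1])
    print(n,c["vertical_fov"],c["cx"],c["cy"],c["world_to_cam"])
E
```

```text
{'time': 0.0, 'joint_positions': array([ 0.9988,  0.3269, -0.1936,  1.052 ,  0.    ,  1.4366]), 'joint_velocities': array([-0.0001, -0.0005,  0.0014, -0.    , -0.0001, -0.0001]), 'joint_efforts': array([ -0.0018, -44.3395,  26.2443,   0.0155,  -0.0001,  -0.    ]), 'tool_pos': array([232.8642, 497.6835, 255.4933]), 'orientation': array([-0.6821, -3.066 ,  0.0025]), 'wrist_force': array([-0.2628, -0.7079, -0.2942]), 'moment': array([ 0.0284,  0.0761, -0.014 ]), 'gripper_force': 0.0, 'finger_gap': 85.45708884488361}
top 57.25753324786713 276.3963515699605 211.726524241521 [[  0.0092  -0.9998  -0.0167  21.9686]
 [ -0.9852  -0.0062  -0.171  495.9798]
 [  0.1709   0.018   -0.9851 979.0272]
 [  0.       0.       0.       1.    ]]
scene 57.685015871364044 275.3317620698555 211.55345063538763 [[  -0.7292    0.6843   -0.0011  395.0485]
 [   0.4839    0.5145   -0.7079 -226.7828]
 [  -0.4838   -0.5168   -0.7063 1246.407 ]
 [   0.        0.        0.        1.    ]]
```

View pics/top0.png

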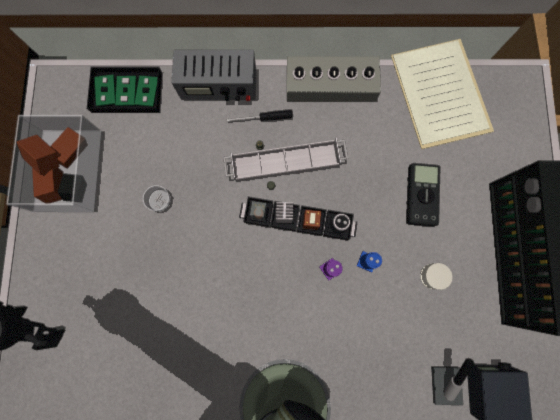

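View pics/scene0.png

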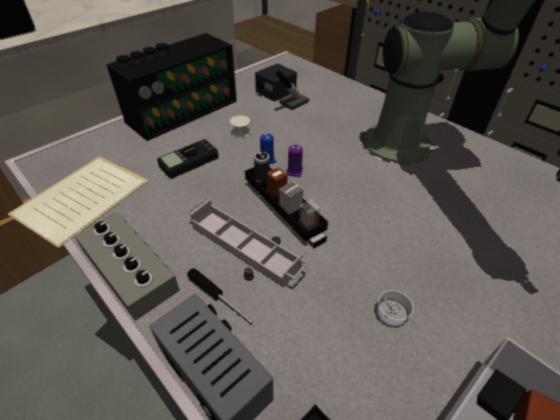

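The top view shows the holder row from left to right: relay (258,210), regulator (285,212), transformer (313,218), capacitor (342,222). The carrier runs from (228,165) to (345,152), farther away, with the multimeter at (424,194).

Three things could be the capacitor: the dark can in the row (342,222), purple (333,268) and blue (372,261). The dark one in a holder fits the description. I'll confirm it in an enlarged crop.

```bash
python3 - <<'E'
import cv2
im=cv2.imread("pics/top0.png")[130:285,215:390]
cv2.imwrite("pics/crop0.png",cv2.resize(im,None,fx=4.5,fy=3.87*4.5/3.87 if 0 else 3.8,interpolation=cv2.INTER_CUBIC)[:600,:800])
E
```

```text
(no output)
```

View pics/crop0.png

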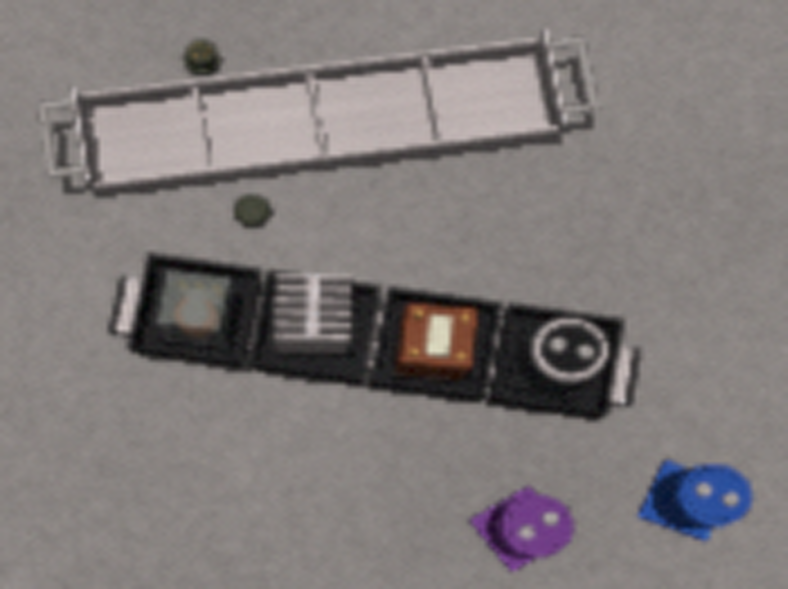

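The crop confirms the dark can with the ringed top, in the row's right holder, as the real capacitor. The purple and blue ones stand loose outside the holders. I'll compute rough positions now.

```bash
cat > h.py <<'E'
from plant import bot
import cv2,numpy as np
from scipy.spatial.transform import Rotation as R
np.set_printoptions(precision=2,suppress=True)
def ray_plane(o,d,z): return (o+d*(z-o[2])/d[2])
def top(c,u,v,z):
    f=210/np.tan(np.radians(c["vertical_fov"])/2);W=c["world_to_cam"]
    d=W[:3,:3].T@np.array([(u-c["cx"])/f,(v-c["cy"])/f,1]);o=-W[:3,:3].T@W[:3,3]
    return ray_plane(o,d,z)
def wrist(c,s,u,v,z):
    f=210/np.tan(np.radians(c["vertical_fov"])/2);x,y=u-c["cx"],v-c["cy"];r=np.hypot(x,y)+1e-9;t=r/f
    T=c["tool_from_camera"];Rt=R.from_rotvec(s["orientation"]).as_matrix()
    d=Rt@T[:3,:3]@np.array([np.sin(t)*x/r,np.sin(t)*y/r,np.cos(t)]);o=Rt@T[:3,3]+s["tool_pos"]
    return ray_plane(o,d,z)
def yaw(s):
    y=R.from_rotvec(s["orientation"]).as_matrix()[:,1];return np.degrees(np.arctan2(y[1],y[0]))
E
python3 - <<'E'
from h import *
c=bot.read_camera("top")
g=lambda x,y,z:top(c,215+(x+.5)/4.5-.5,130+(y+.5)/3.8-.5,z)
for n,x,y,z in[("rel",194,302,91),("reg",313,312,99),("tra",438,338,95),("cap",570,350,107),("hL",150,255,50),("hLn",132,352,50),("hR",624,318,50),("hRn",606,415,50),("d1",200,90,34),("d1n",210,170,34),("d2",312,75,34),("d2n",322,155,34),("d3",425,60,34),("d3n",435,140,34)]:print(n,g(x,y,z))
s=bot.read_state();w=bot.read_camera("wrist");print(w["tool_from_camera"],w["vertical_fov"],w["cx"],w["cy"],yaw(s))
E
```

```text
rel [493.9   72.34  91.  ]
reg [486.16   5.3   99.  ]
tra [469.88 -64.44  95.  ]
cap [ 460.6  -135.81  107.  ]
hL [534.54 101.72  50.  ]
hLn [465.91 110.75  50.  ]
hR [ 491.6  -176.34   50.  ]
hRn [ 424.27 -164.31   50.  ]
d1 [660.34  75.25  34.  ]
d1n [600.51  68.17  34.  ]
d2 [671.93   6.77  34.  ]
d2n [611.94   0.36  34.  ]
d3 [683.54 -62.42  34.  ]
d3n [623.4  -68.16  34.  ]
[[  -0.     -0.96   -0.29   72.99]
 [   1.     -0.      0.     -0.6 ]
 [  -0.     -0.29    0.96 -118.39]
 [   0.      0.      0.      1.  ]] 65.70646984690485 278.42370931128727 206.6407589411736 64.91459829822192
```

```bash
A='[[1,0.5,-0.8,0.13,0,0,-0.1],[1,0.5,-0.8,0.13,0,0,-0.1],[1,0.5,-0.8,0.13,0,0,-0.1],[1,0.5,-0.8,0.13,0,0,-0.1],[1,0.5,-0.8,0.13,0,0,-0.1]]' ; unset A
python3 -m handwheel '[[1,0.5,-0.8,0.13,0,0,-0.1],[1,0.5,-0.8,0.13,0,0,-0.1],[1,0.5,-0.8,0.13,0,0,-0.1],[1,0.5,-0.8,0.13,0,0,-0.1]]'
python3 -m handwheel '[[1,0.5,-0.8,0.13,0,0,-0.1],[1,0.5,-0.8,0.13,0,0,-0.1],[1,0.5,-0.8,0.13,0,0,-0.1],[1,0.5,-0.8,0.13,0,0,-0.1]]'
python3 -m handwheel '[[1,0.5,-0.8,0.13,0,0,-0.1],[1,0.5,-0.8,0.13,0,0,-0.1],[1,0.5,-0.8,0.13,0,0,-0.1],[1,0.5,-0.8,0.13,0,0,-0.1]]'
python3 -m handwheel '[[1,0.4,-0.8,0.13,0,0,-0.1],[1,0.4,-0.8,0.13,0,0,-0.1],[1,0.4,-0.8,0.13,0,0,-0.1],[1,0.4,-0.8,0.13,0,0,-0.1],[1,0.4,-0.8,0.13,0,0,-0.1]]'
python3 - <<'E'
from h import *
s=bot.read_state();c=bot.read_camera("wrist");print(s["tool_pos"],yaw(s),s["orientation"])
np.save("w1.npy",{"c":c,"s":s},allow_pickle=True)
cv2.imwrite("pics/w1.png",cv2.resize(c["img"][:,:,::-1],(800,600),interpolation=cv2.INTER_CUBIC))
E
```

```text
time: 0.53
tool_pos: [309.6, 375.1, 276.2]
orientation: [1.16, 2.918, -0.002]
wrist_force: [0.6, 0.2, -0.2]
finger_gap: 85.7
gripper_force: 0.0
time: 0.87
tool_pos: [385.1, 254.9, 296.0]
orientation: [1.603, 2.699, -0.0]
wrist_force: [0.0, -0.6, 0.4]
finger_gap: 85.5
gripper_force: 0.0
time: 1.2
tool_pos: [460.5, 134.6, 315.4]
orientation: [2.006, 2.415, 0.001]
wrist_force: [0.1, 0.0, 0.8]
finger_gap: 85.5
gripper_force: 0.0
time: 1.62
tool_pos: [519.5, 15.4, 334.2]
orientation: [2.358, 2.075, 0.0]
wrist_force: [0.5, 0.8, 0.0]
finger_gap: 85.3
gripper_force: 0.0
[519.5   15.41 334.22] -7.320204697960666 [2.36 2.07 0.  ]
```

View pics/w1.png

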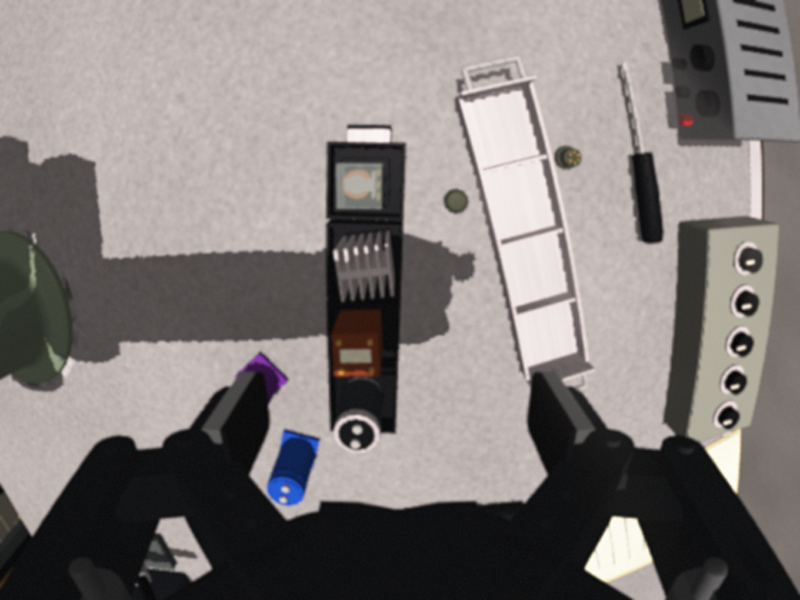

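The wrist view shows the relay top centred at about (360,186), the holder outline (328,143)–(405,143) down to (330,430), and carrier dividers at (483,168)–(548,155), (502,243)–(562,230) and (521,310)–(576,298).

```bash
python3 - <<'E'
from h import *
D=np.load("w1.npy",allow_pickle=True).item();c,s=D["c"],D["s"]
for n,u,v,z in[("relTL",336,160,91),("relTR",385,160,91),("relBR",383,210,91),("relBL",336,210,91),("hTL",328,143,50),("hTR",405,143,50),("hBR",395,433,50),("hBL",330,430,50),
("d1",483,168,34),("d1b",548,155,34),("d2",502,243,34),("d2b",562,230,34),("d3",521,310,34),("d3b",576,298,34),("e",458,97,53),("eb",537,78,53),("capt",357,432,107),("trat",355,355,95)]:
    print(n,wrist(c,s,(u+.5)*.7-.5,(v+.5)*.7-.5,z))
E
```

```text
relTL [481.6   94.25  91.  ]
relTR [519.08  88.82  91.  ]
relBR [512.39  50.29  91.  ]
relBL [475.88  55.37  91.  ]
hTL [471.42 110.79  50.  ]
hTR [536.77 101.38  50.  ]
hBR [ 491.63 -178.12   50.  ]
hBL [ 425.47 -167.02   50.  ]
d1 [604.05  71.85  34.  ]
d1b [666.71  78.83  34.  ]
d2 [615.22   1.    34.  ]
d2b [675.18   7.22  34.  ]
d3 [629.73 -67.06  34.  ]
d3b [687.6  -62.28  34.  ]
e [586.43 136.02  53.  ]
eb [658.38 148.45  53.  ]
capt [ 463.74 -135.52  107.  ]
trat [472.59 -66.29  95.  ]
```

```bash

python3 -m handwheel '[[1,-0.147,0.36,-0.2,0,0,-0.005],[1,-0.147,0.36,-0.4,0,0,-0.005],[1,-0.147,0.36,-0.6,0,0,-0.005],[1,-0.147,0.36,-0.8,0,0,-0.005],[1,-0.147,0.36,-1,0,0,-0.005]]'
python3 -m handwheel '[[1,0,0,-0.2,0,0,0],[1,0,0,-0.4,0,0,0],[1,0,0,-0.4,0,0,0],[1,0,0,-0.4,0,0,0]]'
python3 - <<'E'
from h import *
s=bot.read_state();c=bot.read_camera("wrist");print(s["tool_pos"],yaw(s),s["orientation"])
np.save("w2.npy",{"c":c,"s":s},allow_pickle=True)
cv2.imwrite("pics/w2.png",cv2.resize(c["img"][:,:,::-1],(800,600),interpolation=cv2.INTER_CUBIC))
E
```

```text
time: 2.08
tool_pos: [494.2, 74.4, 182.9]
orientation: [-2.366, -2.066, 0.0]
wrist_force: [-0.2, 0.3, 0.1]
finger_gap: 85.3
gripper_force: 0.0
time: 2.42
tool_pos: [493.8, 73.4, 123.4]
orientation: [-2.366, -2.062, 0.005]
wrist_force: [-0.0, -0.2, 0.4]
finger_gap: 85.5
gripper_force: 0.0
[493.78  73.44 123.39] -7.8501261120524815 [-2.37 -2.06  0.01]
```

View pics/w2.png

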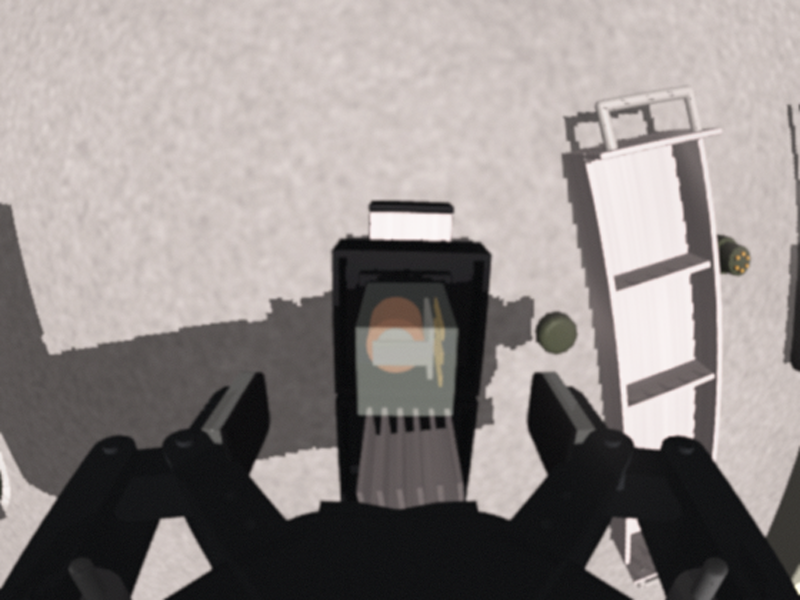

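The relay's top face is at (357,327)–(452,415), between the fingers (pads at about 265 and 532). The regulator starts at row 415.

```bash
python3 - <<'E'
from h import *
D=np.load("w2.npy",allow_pickle=True).item();c,s=D["c"],D["s"]
P=[wrist(c,s,(u+.5)*.7-.5,(v+.5)*.7-.5,91) for u,v in((357,327),(457,327),(452,415),(360,415))]
print(np.array(P)[:,:2],np.mean(P,0))
for u,v in((587,160),(705,133),(615,272),(708,262),(628,390),(714,372)):print(wrist(c,s,(u+.5)*.7-.5,(v+.5)*.7-.5,34 if v>200 else 53))
E
```

```text
[[481.88  91.3 ]
 [516.34  86.57]
 [511.32  51.22]
 [476.9   55.99]] [496.61  71.27  91.  ]
[583.05 137.77  53.  ]
[647.62 148.05  53.  ]
[603.04  81.25  34.  ]
[662.26  79.83  34.  ]
[613.48  12.48  34.  ]
[674.56  11.28  34.  ]
```

```bash

python3 -m handwheel '[[1,0.02,-0.013,-0.15,0,0,0],[1,0.02,-0.013,-0.296,0,0,0],[1,0.02,-0.013,-0.296,0,0,0]]' 50
python3 -m handwheel '[[-1,0,0,0,0,0,0],[-1,0,0,0,0,0,0],[-1,0,0,0,0,0,0],[-1,0,0,0,0,0,0],[-1,0,0,0,0,0,0]]' 50
python3 -m handwheel '[[-1,0,0,0,0,0,0],[-1,0,0,0,0,0,0],[-1,0,0,0,0,0,0],[-1,0,0,0,0,0,0],[-1,0,0,0,0,0,0]]' 50
```

```text
time: 2.72
tool_pos: [498.5, 70.6, 79.3]
orientation: [-2.369, -2.062, 0.001]
wrist_force: [-0.6, -0.5, -0.6]
finger_gap: 85.3
gripper_force: 0.0
time: 3.13
tool_pos: [499.7, 70.3, 81.4]
orientation: [2.37, 2.061, 0.002]
wrist_force: [-2.3, 0.8, 7.1]
finger_gap: 35.5
gripper_force: 51.3
time: 3.55
tool_pos: [499.7, 70.4, 81.4]
orientation: [2.37, 2.061, 0.002]
wrist_force: [-3.2, -0.1, 7.5]
finger_gap: 35.4
gripper_force: 51.3
```

```bash

python3 -m handwheel '[[-1,0,0,0.1,0,0,0],[-1,0,0,0.25,0,0,0],[-1,0,0,0.45,0,0,0],[-1,0,0,0.65,0,0,0],[-1,0,0,0.65,0,0,0]]' 50
python3 -m handwheel '[[-1,0.2,0.06,0,0,0,0.02],[-1,0.4,0.12,0,0,0,0.04],[-1,0.6,0.19,0,0,0,0.07],[-1,0.8,0.25,0,0,0,0.097],[-1,0.85,0.267,0,0,0,0.097]]'
python3 -m handwheel '[[-1,0,0,0,0,0,0],[-1,0,0,0,0,0,0],[-1,0,0,0,0,0,0]]'
python3 - <<'E'
from h import *
s=bot.read_state();c=bot.read_camera("wrist");print(s["tool_pos"],yaw(s),s["orientation"])
np.save("w3.npy",{"c":c,"s":s},allow_pickle=True)
cv2.imwrite("pics/w3.png",cv2.resize(c["img"][:,:,::-1],(800,600),interpolation=cv2.INTER_CUBIC))
E
```

```text
time: 3.97
tool_pos: [502.6, 70.2, 183.2]
orientation: [2.366, 2.057, 0.011]
wrist_force: [0.6, -0.4, -2.1]
finger_gap: 35.1
gripper_force: 50.6
time: 4.38
tool_pos: [630.7, 111.3, 177.1]
orientation: [2.025, 2.399, 0.004]
wrist_force: [0.7, -0.1, -2.1]
finger_gap: 35.3
gripper_force: 51.0
time: 4.63
tool_pos: [625.0, 110.0, 176.8]
orientation: [-2.03, -2.396, 0.003]
wrist_force: [-0.5, -0.8, -1.8]
finger_gap: 35.5
gripper_force: 51.0
[625.02 109.97 176.81] 9.441094526576887 [-2.03 -2.4   0.  ]
```

View pics/w3.png

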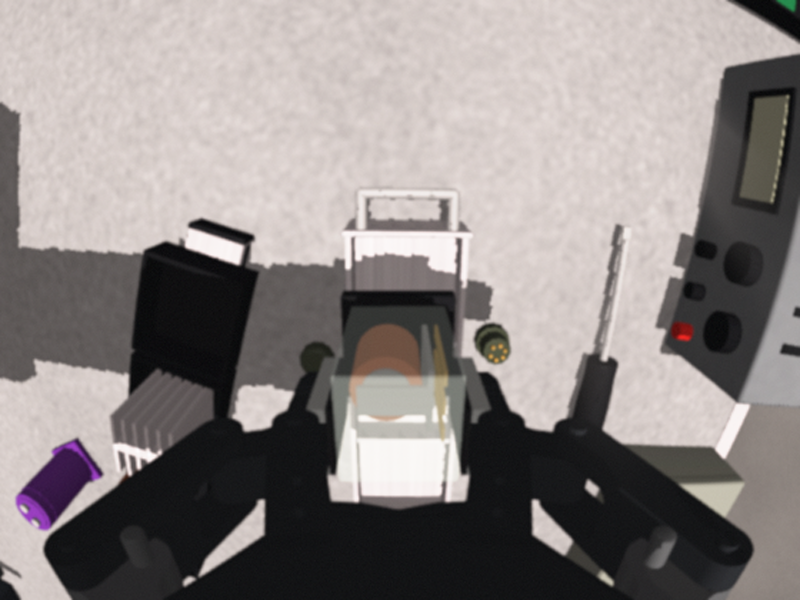

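The relay is held upright over bay 1. The end-plate edge spans (345,233)–(470,233), and the relay base spans (343–455, 293–310).

```bash
python3 - <<'E'
from h import *
D=np.load("w3.npy",allow_pickle=True).item();c,s=D["c"],D["s"]
w=lambda u,v,z:wrist(c,s,(u+.5)*.7-.5,(v+.5)*.7-.5,z)
a,b=w(345,233,53),w(470,233,53);t=np.radians(9.5);m=(a+b)/2
print(a,b,m,"origin",m[:2]-144*np.array([-np.sin(t),np.cos(t)]), "angle",np.degrees(np.arctan2(b[1]-a[1],b[0]-a[0])))
print("base",w(343,293,s["tool_pos"][2]-48),w(455,293,s["tool_pos"][2]-48))
E
```

```text
[591.41 139.42  53.  ] [656.68 150.4   53.  ] [624.04 144.91  53.  ] origin [647.81   2.89] angle 9.546331237251074
base [600.65 130.03 128.81] [642.09 136.93 128.81]
```

```bash

python3 -m handwheel '[[-1,0.023,0,-0.15,0,0,0],[-1,0.023,0,-0.35,0,0,0],[-1,0.023,0,-0.55,0,0,0],[-1,0.023,0,-0.69,0,0,0],[-1,0.023,0,-0.69,0,0,0]]'
python3 -m handwheel '[[-1,0,0,-0.01,0,0,0],[-1,0,0,-0.02,0,0,0],[-1,0,0,-0.03,0,0,0],[-1,0,0,-0.03,0,0,0]]'
python3 -m handwheel '[[-1,0,0,-0.01,0,0,0],[-1,0,0,-0.01,0,0,0]]'
```

```text
time: 5.1
tool_pos: [625.3, 109.6, 69.3]
orientation: [-2.027, -2.392, 0.01]
wrist_force: [-0.3, -0.0, -2.4]
finger_gap: 35.5
gripper_force: 50.9
time: 5.43
tool_pos: [631.1, 110.3, 71.0]
orientation: [2.029, 2.396, 0.003]
wrist_force: [0.0, 0.0, -1.6]
finger_gap: 35.3
gripper_force: 50.9
time: 5.6
tool_pos: [630.5, 110.3, 68.6]
orientation: [2.03, 2.397, 0.001]
wrist_force: [-0.5, 0.4, -2.0]
finger_gap: 35.3
gripper_force: 50.9
```

```bash

python3 -m handwheel '[[-1,0,0,0,0,0,0],[-1,0,0,0,0,0,0],[-1,0,0,-0.007,0,0,0],[-1,0,0,-0.007,0,0,0],[-1,0,0,-0.007,0,0,0]]'
python3 -m handwheel '[[-1,0,0,-0.007,0,0,0],[-1,0,0,-0.007,0,0,0],[-1,0,0,-0.007,0,0,0]]'
python3 -m handwheel '[[-1,0,0,-0.007,0,0,0],[-1,0,0,-0.007,0,0,0],[-1,0,0,-0.007,0,0,0]]'
```

```text
time: 6.02
tool_pos: [629.9, 110.3, 66.7]
orientation: [-2.03, -2.397, 0.0]
wrist_force: [-0.0, -0.9, -2.1]
finger_gap: 35.5
gripper_force: 50.9
time: 6.27
tool_pos: [630.0, 110.2, 65.7]
orientation: [-2.03, -2.397, 0.0]
wrist_force: [0.0, 1.8, -1.4]
finger_gap: 35.4
gripper_force: 50.9
time: 6.52
tool_pos: [630.1, 110.3, 65.5]
orientation: [2.03, 2.397, 0.0]
wrist_force: [-2.6, 0.4, 4.8]
finger_gap: 35.3
gripper_force: 51.7
```

```bash

python3 -m handwheel '[[0.4,0,0,0,0,0,0],[0.4,0,0,0,0,0,0],[0.4,0,0,0,0,0,0],[0.4,0,0,0,0,0,0]]'
python3 -m handwheel '[[0.4,0,0,0.15,0,0,0],[0.4,0,0,0.35,0,0,0],[0.4,0,0,0.6,0,0,0],[0.4,0,0,0.85,0,0,0],[0.4,0,0,1,0,0,0]]'
```

```text
time: 6.85
tool_pos: [630.2, 110.3, 64.6]
orientation: [2.03, 2.397, 0.0]
wrist_force: [0.4, 0.3, 0.2]
finger_gap: 59.8
gripper_force: 0.0
time: 7.27
tool_pos: [631.5, 110.4, 218.9]
orientation: [2.028, 2.395, 0.005]
wrist_force: [1.3, -0.1, -0.1]
finger_gap: 60.1
gripper_force: 0.0
```

```bash

python3 -m handwheel '[[1,-0.2,-0.15,0,0,0,-0.03],[1,-0.4,-0.3,0,0,0,-0.06],[1,-0.6,-0.45,0,0,0,-0.097],[1,-0.8,-0.6,0,0,0,-0.097],[1,-0.96,-0.7,0,0,0,-0.097]]'
python3 -m handwheel '[[1,0,0,0,0,0,0],[1,0,0,0,0,0,0],[1,0,0,0,0,0,0],[1,0,0,0,0,0,0]]'
python3 - <<'E'
from h import *
s=bot.read_state();c=bot.read_camera("wrist");print(s["tool_pos"],yaw(s),s["orientation"])
np.save("w4.npy",{"c":c,"s":s},allow_pickle=True)
cv2.imwrite("pics/w4.png",cv2.resize(c["img"][:,:,::-1],(800,600),interpolation=cv2.INTER_CUBIC))
E
```

```text
time: 7.68
tool_pos: [483.8, 4.0, 214.6]
orientation: [-2.372, -2.06, 0.001]
wrist_force: [1.0, 0.6, -0.2]
finger_gap: 85.7
gripper_force: 0.0
time: 8.02
tool_pos: [487.4, 5.6, 215.0]
orientation: [2.369, 2.062, 0.002]
wrist_force: [-0.3, 0.9, -0.1]
finger_gap: 85.4
gripper_force: 0.0
[487.38   5.56 214.95] -7.94472641048605 [2.37 2.06 0.  ]
```

View pics/w4.png

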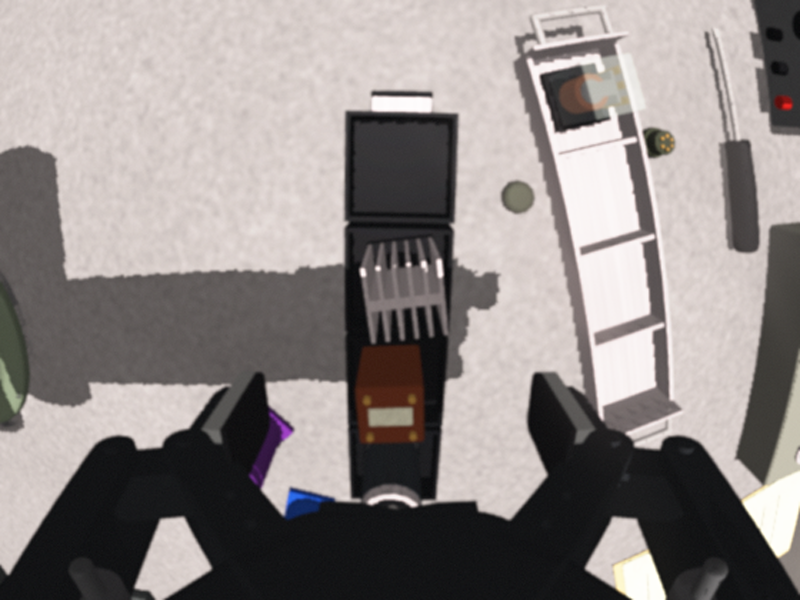

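The relay stands in bay 1, at around (585,95). The regulator's top corners are about (360,272), (440,262), (447,333) and (373,340), and the transformer's terminals are centred at (391,418).

```bash
python3 - <<'E'
from h import *
D=np.load("w4.npy",allow_pickle=True).item();c,s=D["c"],D["s"]
w=lambda u,v,z:wrist(c,s,(u+.5)*.7-.5,(v+.5)*.7-.5,z)
P=np.array([w(u,v,99) for u,v in((360,272),(440,262),(447,333),(373,340))]);print(P[:,:2],P.mean(0),np.degrees(np.arctan2(*(P[1]-P[0])[1::-1])))
P=np.array([w(u,v,99) for u,v in((367,400),(412,400),(415,433),(370,437))]);print(P[:,:2],P.mean(0))
P=np.array([w(u,v,34) for u,v in((583,250),(654,236),(596,341),(664,323))]);print(P,P.mean(0))
E
```

```text
[[470.17  23.36]
 [512.03  22.88]
 [511.38 -16.78]
 [470.99 -15.19]] [491.14   3.57  99.  ] -0.6478863772749821
[[461.58 -51.8 ]
 [487.25 -55.32]
 [486.15 -78.39]
 [459.01 -77.62]] [473.5  -65.78  99.  ]
[[616.63   3.43  34.  ]
 [675.15   7.46  34.  ]
 [626.07 -66.71  34.  ]
 [686.2  -61.96  34.  ]] [651.01 -29.45  34.  ]
```

```bash

python3 -m handwheel '[[1,0.02,-0.01,-0.2,0,0,0.02],[1,0.02,-0.01,-0.45,0,0,0.04],[1,0.02,-0.01,-0.7,0,0,0.04],[1,0.02,-0.01,-0.9,0,0,0.04],[1,0.02,-0.01,-0.907,0,0,0.04]]' 50
python3 -m handwheel '[[1,0,0,0,0,0,0],[1,0,0,0,0,0,0],[-1,0,0,0,0,0,0],[-1,0,0,0,0,0,0],[-1,0,0,0,0,0,0]]' 50
python3 -m handwheel '[[-1,0,0,0,0,0,0],[-1,0,0,0,0,0,0],[-1,0,0,0,0,0,0],[-1,0,0,0,0,0,0],[-1,0,0,0,0,0,0]]' 50
```

```text
time: 8.48
tool_pos: [485.6, 4.8, 73.5]
orientation: [-2.23, -2.202, 0.009]
wrist_force: [-0.5, 0.2, 0.4]
finger_gap: 85.4
gripper_force: 0.0
time: 8.9
tool_pos: [490.4, 3.6, 80.3]
orientation: [2.235, 2.205, 0.003]
wrist_force: [-0.5, 0.1, -0.4]
finger_gap: 51.4
gripper_force: 0.0
time: 9.32
tool_pos: [490.2, 3.6, 80.1]
orientation: [2.235, 2.205, 0.003]
wrist_force: [-0.3, -0.5, 6.2]
finger_gap: 41.2
gripper_force: 49.8
```

```bash

python3 -m handwheel '[[-1,0,0,0.1,0,0,0],[-1,0,0,0.25,0,0,0],[-1,0,0,0.45,0,0,0],[-1,0,0,0.65,0,0,0],[-1,0,0,0.65,0,0,0]]'
python3 -m handwheel '[[-1,0.2,0.05,0,0,0,0.02],[-1,0.4,0.1,0,0,0,0.04],[-1,0.6,0.15,0,0,0,0.056],[-1,0.8,0.2,0,0,0,0.056],[-1,0.99,0.243,0,0,0,0.056]]'
python3 -m handwheel '[[-1,0,0,0,0,0,0],[-1,0,0,0,0,0,0],[-1,0,0,0,0,0,0],[-1,0,0,0,0,0,0]]'
python3 - <<'E'
from h import *
s=bot.read_state();c=bot.read_camera("wrist");print(s["tool_pos"],yaw(s))
np.save("w5.npy",{"c":c,"s":s},allow_pickle=True)
cv2.imwrite("pics/w5.png",cv2.resize(c["img"][:,:,::-1],(800,600),interpolation=cv2.INTER_CUBIC))
E
```

```text
time: 9.73
tool_pos: [492.3, 3.3, 181.7]
orientation: [2.232, 2.201, 0.008]
wrist_force: [1.2, -0.6, -1.3]
finger_gap: 41.3
gripper_force: 51.7
time: 10.15
tool_pos: [638.5, 40.7, 175.4]
orientation: [-2.033, -2.394, 0.001]
wrist_force: [1.3, -0.2, -1.8]
finger_gap: 41.9
gripper_force: 51.8
time: 10.48
tool_pos: [636.1, 40.0, 175.6]
orientation: [-2.033, -2.393, 0.002]
wrist_force: [-1.1, 0.6, -3.0]
finger_gap: 41.5
gripper_force: 52.2
[636.07  40.04 175.57] 9.281169466865158
```

View pics/w5.png

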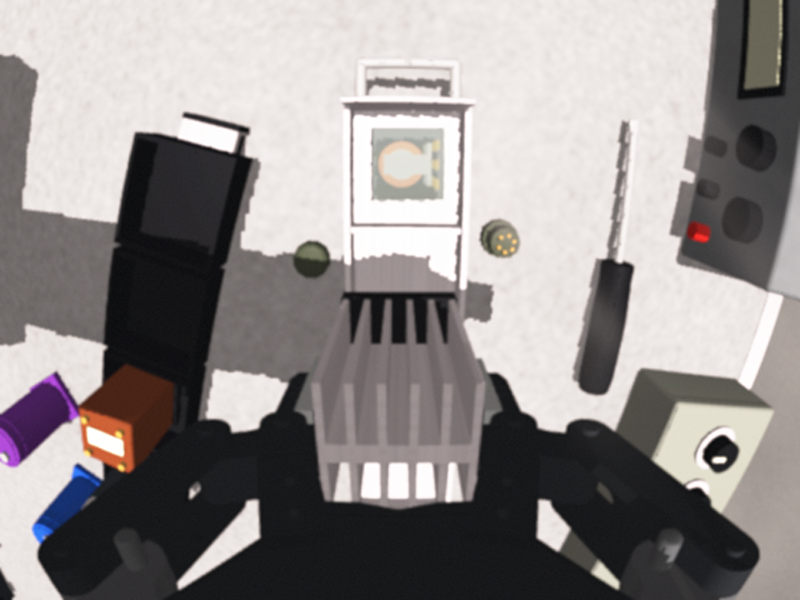

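The relay is centred in bay 1. The first divider is at row 228 (347–465), and the regulator's base front edge is at row 295 (345–456).

```bash
python3 - <<'E'
from h import *
D=np.load("w5.npy",allow_pickle=True).item();c,s=D["c"],D["s"]
w=lambda u,v,z:wrist(c,s,(u+.5)*.7-.5,(v+.5)*.7-.5,z)
n=np.array([-.165,.986])
d=(w(347,228,34)+w(465,228,34))[:2]/2;b=(w(345,295,s["tool_pos"][2]-49)+w(456,295,s["tool_pos"][2]-49))[:2]/2
print("bay2",d-36*n,"module",b-22*n)
e=(w(342,101,53)+w(474,101,53))[:2]/2;print("bay2 from plate",e-108*n)
E
```

```text
bay2 [640.61  39.5 ] module [636.87  40.91]
bay2 from plate [641.93  37.27]
```

```bash

python3 -m handwheel '[[-1,0.023,-0.01,-0.15,0,0,0],[-1,0.023,-0.01,-0.35,0,0,0],[-1,0.023,-0.01,-0.55,0,0,0],[-1,0.023,-0.01,-0.68,0,0,0],[-1,0.023,-0.01,-0.69,0,0,0]]'
python3 -m handwheel '[[-1,0,0,0,0,0,0],[-1,0,0,0,0,0,0],[-1,0,0,-0.01,0,0,0],[-1,0,0,-0.02,0,0,0],[-1,0,0,-0.02,0,0,0]]'
python3 -m handwheel '[[-1,0,0,-0.007,0,0,0],[-1,0,0,-0.014,0,0,0],[-1,0,0,-0.014,0,0,0],[-1,0,0,-0.014,0,0,0]]'
```

```text
time: 10.95
tool_pos: [636.8, 38.5, 68.5]
orientation: [-2.031, -2.389, 0.008]
wrist_force: [-0.5, -0.3, -2.1]
finger_gap: 41.7
gripper_force: 52.2
time: 11.37
tool_pos: [641.7, 38.7, 70.9]
orientation: [2.033, 2.393, 0.002]
wrist_force: [-0.2, -0.3, -2.6]
finger_gap: 41.5
gripper_force: 52.2
time: 11.7
tool_pos: [641.0, 38.7, 67.5]
orientation: [-2.034, -2.394, 0.0]
wrist_force: [0.0, 0.4, -1.1]
finger_gap: 41.2
gripper_force: 52.2
```

```bash

python3 -m handwheel '[[-1,0,0,-0.007,0,0,0],[-1,0,0,-0.007,0,0,0],[-1,0,0,-0.007,0,0,0]]'
python3 -m handwheel '[[-1,0,0,-0.007,0,0,0],[-1,0,0,-0.007,0,0,0],[-1,0,0,-0.007,0,0,0]]'
python3 -m handwheel '[[-1,0,0,-0.007,0,0,0],[-1,0,0,-0.007,0,0,0],[-1,0,0,-0.007,0,0,0]]'
```

```text
time: 11.95
tool_pos: [640.9, 38.7, 66.4]
orientation: [-2.034, -2.394, 0.0]
wrist_force: [0.1, -0.1, -1.7]
finger_gap: 41.3
gripper_force: 52.2
time: 12.2
tool_pos: [640.9, 38.7, 65.4]
orientation: [-2.034, -2.394, 0.0]
wrist_force: [0.3, -0.3, -2.4]
finger_gap: 41.7
gripper_force: 52.2
time: 12.45
tool_pos: [640.9, 38.7, 64.3]
orientation: [-2.034, -2.394, 0.0]
wrist_force: [-0.4, 0.0, -1.7]
finger_gap: 41.2
gripper_force: 52.2
```

```bash

python3 -m handwheel '[[-1,0,0,-0.005,0,0,0],[-1,0,0,-0.005,0,0,0],[-1,0,0,-0.005,0,0,0]]'
python3 -m handwheel '[[-1,0,0,-0.004,0,0,0],[-1,0,0,-0.004,0,0,0],[-1,0,0,-0.004,0,0,0]]'
```

```text
time: 12.7
tool_pos: [641.1, 38.7, 64.1]
orientation: [2.034, 2.394, 0.0]
wrist_force: [-0.9, 0.3, 2.4]
finger_gap: 41.4
gripper_force: 52.6
time: 12.95
tool_pos: [641.1, 38.7, 64.1]
orientation: [2.034, 2.394, 0.0]
wrist_force: [-3.6, 0.2, 6.7]
finger_gap: 41.5
gripper_force: 53.2
```

```bash

python3 -m handwheel '[[0.5,0,0,0,0,0,0],[0.5,0,0,0,0,0,0],[0.5,0,0,0,0,0,0],[0.5,0,0,0,0,0,0]]'
python3 -m handwheel '[[0.5,0,0,0.15,0,0,0],[0.5,0,0,0.35,0,0,0],[0.5,0,0,0.6,0,0,0],[0.5,0,0,0.85,0,0,0],[0.5,0,0,1,0,0,0]]'
python3 -m handwheel '[[1,-0.15,-0.1,0,0,0,-0.03],[1,-0.35,-0.22,0,0,0,-0.06],[1,-0.56,-0.35,0,0,0,-0.077]]'
python3 -m handwheel '[[1,-0.25,-0.15,0,0,0,0],[1,-0.5,-0.3,0,0,0,0],[1,-0.56,-0.35,0,0,0,0],[1,-0.56,-0.35,0,0,0,0],[1,-0.56,-0.35,0,0,0,0]]'
python3 - <<'E'
from h import *
bot.read_camera("wrist");bot.read_camera("wrist");s=bot.read_state();c=bot.read_camera("wrist");print(s["tool_pos"],yaw(s))
np.save("w6.npy",{"c":c,"s":s},allow_pickle=True)
cv2.imwrite("pics/w6.png",cv2.resize(c["img"][:,:,::-1],(800,600),interpolation=cv2.INTER_CUBIC))
E
```

```text
time: 13.28
tool_pos: [641.1, 38.7, 62.9]
orientation: [2.034, 2.394, 0.0]
wrist_force: [0.5, -0.0, 0.2]
finger_gap: 64.1
gripper_force: 0.0
time: 13.7
tool_pos: [642.4, 38.6, 217.3]
orientation: [2.032, 2.391, 0.004]
wrist_force: [0.9, 0.2, 0.1]
finger_gap: 63.6
gripper_force: 0.0
time: 13.95
tool_pos: [556.9, -14.0, 213.4]
orientation: [2.31, 2.127, 0.002]
wrist_force: [-0.3, -0.2, -0.2]
finger_gap: 85.4
gripper_force: 0.0
time: 14.37
tool_pos: [473.2, -66.7, 213.5]
orientation: [2.309, 2.129, 0.002]
wrist_force: [-0.1, -1.4, 0.5]
finger_gap: 85.3
gripper_force: 0.0
[474.36 -66.18 213.4 ] -4.541924877937985
```

View pics/w6.png

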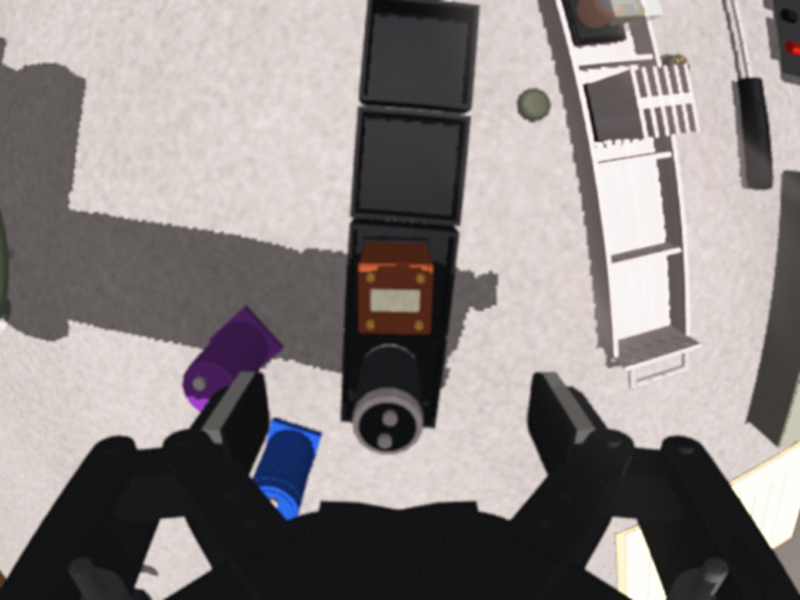

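The regulator stands upright in bay 2. The transformer's top face is at (359,267)–(431,333), and the capacitor's top disc is centred at (388,423). The purple (245,345) and blue (290,450) cans stand to the left, so I'll check finger clearance.

```bash
python3 - <<'E'
from h import *
D=np.load("w6.npy",allow_pickle=True).item();c,s=D["c"],D["s"]
w=lambda u,v,z:wrist(c,s,(u+.5)*.7-.5,(v+.5)*.7-.5,z)
P=np.array([w(u,v,95) for u,v in((359,267),(433,264),(431,333),(359,332))]);print(P[:,:2],P.mean(0),np.degrees(np.arctan2(*(P[1]+P[2]-P[0]-P[3])[1::-1])))
print("cap",w(388,423,107),"capL/R",w(353,423,107),w(423,423,107))
print("purple base corners",w(247,308,8)[:2],w(283,346,8)[:2],"blue",w(276,420,8)[:2],w(321,434,8)[:2])
c=bot.read_camera("top");g=lambda x,y,z:top(c,215+(x+.5)/4.5-.5,130+(y+.5)/3.8-.5,z)
print("purple top",g(532,525,84)[:2],"blue top",g(714,496,84)[:2],"purple corner",g(528,487,84)[:2])
E
```

```text
[[455.62 -47.31]
 [494.39 -48.8 ]
 [491.07 -87.31]
 [451.82 -83.58]] [473.23 -66.75  95.  ] -3.828555842216002
cap [ 463.4  -135.58  107.  ] capL/R [ 443.54 -134.23  107.  ] [ 483.16 -137.24  107.  ]
purple base corners [357.49 -91.23] [ 381.1  -123.97] blue [ 362.73 -190.45] [ 399.09 -205.71]
purple top [ 348.49 -116.16] blue top [ 368.13 -216.66] purple corner [ 373.12 -114.35]
```

```bash

python3 -m handwheel '[[1,-0.007,0,-0.2,0,0,0],[1,-0.007,0,-0.45,0,0,0],[1,-0.007,0,-0.7,0,0,0],[1,-0.007,0,-0.86,0,0,0],[1,-0.007,0,-0.893,0,0,0]]' 50
python3 -m handwheel '[[1,0,0,0,0,0,0],[1,0,0,0,0,0,0],[-1,0,0,0,0,0,0],[-1,0,0,0,0,0,0],[-1,0,0,0,0,0,0]]' 60
python3 -m handwheel '[[-1,0,0,0,0,0,0],[-1,0,0,0,0,0,0],[-1,0,0,0,0,0,0],[-1,0,0,0,0,0,0],[-1,0,0,0,0,0,0]]' 60
```

```text
time: 14.98
tool_pos: [469.6, -64.8, 75.1]
orientation: [-2.302, -2.129, 0.006]
wrist_force: [0.1, -0.0, 0.6]
finger_gap: 85.7
gripper_force: 0.0
time: 15.4
tool_pos: [473.2, -66.6, 80.5]
orientation: [2.306, 2.13, 0.002]
wrist_force: [-1.1, 0.8, -0.2]
finger_gap: 51.6
gripper_force: 0.0
time: 15.82
tool_pos: [473.0, -66.6, 80.5]
orientation: [2.307, 2.13, 0.002]
wrist_force: [-1.4, 0.3, 6.9]
finger_gap: 39.7
gripper_force: 60.6
```

```bash

python3 -m handwheel '[[-1,0,0,0.1,0,0,0],[-1,0,0,0.25,0,0,0],[-1,0,0,0.45,0,0,0],[-1,0,0,0.65,0,0,0],[-1,0,0,0.65,0,0,0]]'
python3 -m handwheel '[[-1,0.15,0.03,0,0,0,0.02],[-1,0.33,0.06,0,0,0,0.04],[-1,0.52,0.1,0,0,0,0.06],[-1,0.7,0.134,0,0,0,0.077]]'
python3 -m handwheel '[[-1,0.18,0.04,0,0,0,0],[-1,0.36,0.07,0,0,0,0],[-1,0.493,0.1,0,0,0,0],[-1,0.493,0.1,0,0,0,0],[-1,0.493,0.1,0,0,0,0]]'
python3 -m handwheel '[[-1,0,0,0,0,0,0],[-1,0,0,0,0,0,0],[-1,0,0,0,0,0,0]]'
python3 - <<'E'
from h import *
s=bot.read_state();c=bot.read_camera("wrist");print(s["tool_pos"],yaw(s))
np.save("w7.npy",{"c":c,"s":s},allow_pickle=True)
cv2.imwrite("pics/w7.png",cv2.resize(c["img"][:,:,::-1],(800,600),interpolation=cv2.INTER_CUBIC))
E
```

```text
time: 16.23
tool_pos: [474.8, -67.1, 181.6]
orientation: [2.303, 2.127, 0.006]
wrist_force: [1.3, -0.2, -3.6]
finger_gap: 39.7
gripper_force: 61.8
time: 16.57
tool_pos: [577.4, -45.8, 175.5]
orientation: [-2.03, -2.396, 0.001]
wrist_force: [-0.2, -0.1, -3.0]
finger_gap: 39.7
gripper_force: 61.9
time: 16.98
tool_pos: [650.6, -30.8, 174.5]
orientation: [-2.032, -2.393, 0.002]
wrist_force: [0.9, -0.5, -4.9]
finger_gap: 39.6
gripper_force: 62.3
time: 17.23
tool_pos: [649.8, -31.4, 176.4]
orientation: [-2.034, -2.393, 0.001]
wrist_force: [0.1, 0.2, -4.3]
finger_gap: 39.6
gripper_force: 62.3
[649.85 -31.37 176.37] 9.271456391331895
```

View pics/w7.png

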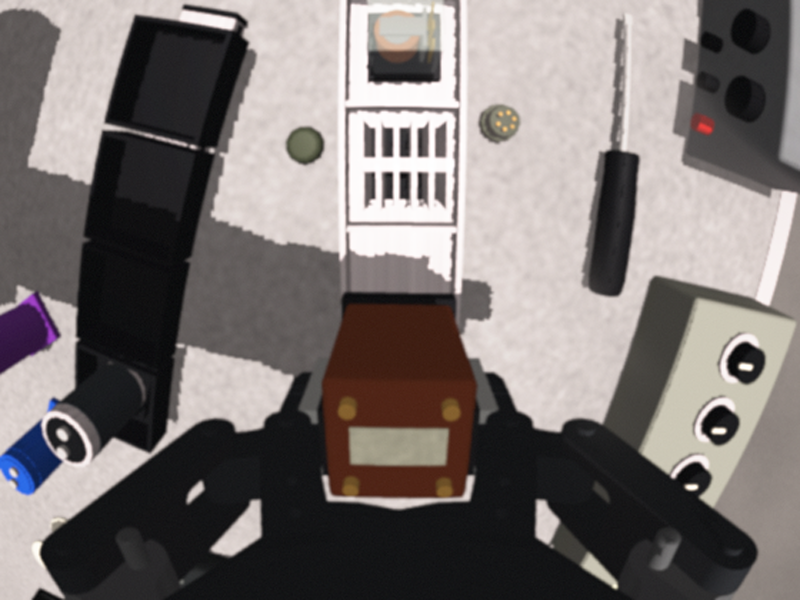

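Bays 1 and 2 are filled and centred. The transformer is over bay 3, with the divider at row 228 (343–462) and the base edge at row 295 (345–455).

```bash

python3 -m handwheel '[[-1,0.013,-0.007,-0.15,0,0,0],[-1,0.013,-0.007,-0.35,0,0,0],[-1,0.013,-0.007,-0.55,0,0,0],[-1,0.013,-0.007,-0.68,0,0,0],[-1,0.013,-0.007,-0.69,0,0,0]]'
python3 -m handwheel '[[-1,0,0,0,0,0,0],[-1,0,0,0,0,0,0],[-1,0,0,-0.01,0,0,0],[-1,0,0,-0.02,0,0,0],[-1,0,0,-0.02,0,0,0]]'
python3 -m handwheel '[[-1,0,0,-0.007,0,0,0],[-1,0,0,-0.014,0,0,0],[-1,0,0,-0.014,0,0,0],[-1,0,0,-0.014,0,0,0]]'
python3 -m handwheel '[[-1,0,0,-0.007,0,0,0],[-1,0,0,-0.007,0,0,0],[-1,0,0,-0.007,0,0,0]]'
```

```text
time: 17.7
tool_pos: [649.0, -31.9, 68.7]
orientation: [-2.03, -2.388, 0.007]
wrist_force: [-1.7, 0.8, -5.2]
finger_gap: 39.3
gripper_force: 62.2
time: 18.12
tool_pos: [653.6, -32.4, 71.3]
orientation: [2.033, 2.393, 0.002]
wrist_force: [-1.0, 0.1, -4.4]
finger_gap: 39.5
gripper_force: 62.3
time: 18.45
tool_pos: [652.8, -32.2, 68.0]
orientation: [-2.034, -2.394, 0.0]
wrist_force: [0.3, -0.6, -5.3]
finger_gap: 39.5
gripper_force: 62.3
time: 18.7
tool_pos: [652.8, -32.3, 66.8]
orientation: [-2.034, -2.394, 0.0]
wrist_force: [1.1, -0.2, -4.1]
finger_gap: 39.3
gripper_force: 62.3
```

```bash

python3 -m handwheel '[[-1,0,0,-0.007,0,0,0],[-1,0,0,-0.007,0,0,0],[-1,0,0,-0.007,0,0,0]]'
python3 -m handwheel '[[-1,0,0,-0.007,0,0,0],[-1,0,0,-0.007,0,0,0],[-1,0,0,-0.007,0,0,0]]'
python3 -m handwheel '[[-1,0,0,-0.005,0,0,0],[-1,0,0,-0.005,0,0,0],[-1,0,0,-0.005,0,0,0]]'
```

```text
time: 18.95
tool_pos: [652.8, -32.3, 65.8]
orientation: [-2.034, -2.394, 0.0]
wrist_force: [-1.1, 1.3, -4.3]
finger_gap: 39.3
gripper_force: 62.3
time: 19.2
tool_pos: [652.8, -32.2, 64.8]
orientation: [-2.034, -2.394, 0.0]
wrist_force: [0.2, -0.5, -4.5]
finger_gap: 39.3
gripper_force: 62.3
time: 19.45
tool_pos: [652.9, -32.3, 64.5]
orientation: [2.034, 2.394, 0.0]
wrist_force: [-2.5, -0.1, -0.9]
finger_gap: 39.4
gripper_force: 62.7
```

```bash

python3 -m handwheel '[[-1,0,0,-0.004,0,0,0],[-1,0,0,-0.004,0,0,0],[0.5,0,0,-0.004,0,0,0],[0.5,0,0,-0.004,0,0,0],[0.5,0,0,-0.004,0,0,0]]'
python3 -m handwheel '[[0.5,0,0,0,0,0,0],[0.5,0,0,0,0,0,0]]'
python3 -m handwheel '[[0.5,0,0,0.15,0,0,0],[0.5,0,0,0.35,0,0,0],[0.5,0,0,0.6,0,0,0],[0.5,0,0,0.85,0,0,0],[0.5,0,0,1,0,0,0]]'
python3 -m handwheel '[[0.8,-0.15,-0.08,0,0,0,-0.03],[0.8,-0.35,-0.2,0,0,0,-0.06],[0.8,-0.63,-0.345,0,0,0,-0.09],[0.8,-0.63,-0.345,0,0,0,-0.09]]'
python3 -m handwheel '[[0.8,-0.2,-0.12,0,0,0,0],[0.8,-0.4,-0.24,0,0,0,0],[0.8,-0.63,-0.345,0,0,0,0],[0.8,-0.63,-0.345,0,0,0,0],[0.8,-0.63,-0.345,0,0,0,0]]'
python3 - <<'E'
from h import *
bot.read_camera("wrist");bot.read_camera("wrist");s=bot.read_state();c=bot.read_camera("wrist");print(s["tool_pos"],yaw(s))
np.save("w8.npy",{"c":c,"s":s},allow_pickle=True)
cv2.imwrite("pics/w8.png",cv2.resize(c["img"][:,:,::-1],(800,600),interpolation=cv2.INTER_CUBIC))
E
```

```text
time: 19.87
tool_pos: [653.5, -32.4, 63.8]
orientation: [2.033, 2.393, 0.001]
wrist_force: [0.4, -0.3, -0.5]
finger_gap: 63.8
gripper_force: 0.0
time: 20.03
tool_pos: [653.1, -32.3, 63.5]
orientation: [2.034, 2.394, 0.0]
wrist_force: [0.3, 0.7, 0.1]
finger_gap: 64.0
gripper_force: 0.0
time: 20.45
tool_pos: [654.3, -32.5, 217.9]
orientation: [2.031, 2.391, 0.004]
wrist_force: [1.2, -0.5, -0.1]
finger_gap: 63.9
gripper_force: 0.0
time: 20.78
tool_pos: [552.0, -85.1, 212.5]
orientation: [-2.353, -2.074, 0.008]
wrist_force: [-0.8, 0.3, -0.6]
finger_gap: 77.0
gripper_force: 0.0
time: 21.2
tool_pos: [462.6, -136.3, 213.8]
orientation: [-2.353, -2.081, -0.0]
wrist_force: [0.1, -0.4, -0.8]
finger_gap: 76.5
gripper_force: 0.0
[ 464.76 -136.01  213.99] -6.906313126190008
```

View pics/w8.png

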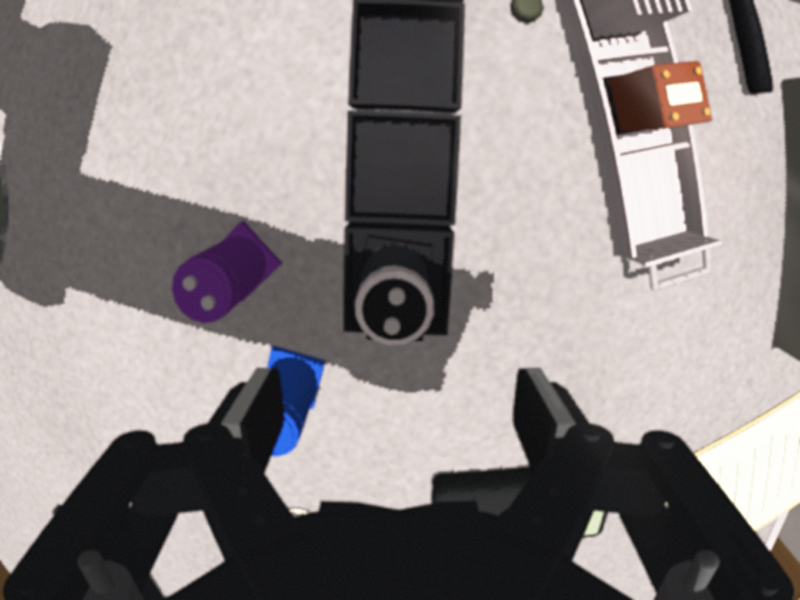

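The transformer is upright in bay 3. The dark capacitor's top disc is centred at (394,305). The purple (225,280) and blue (295,400) cans are clear of the finger paths.

```bash
python3 - <<'E'
from h import *
D=np.load("w8.npy",allow_pickle=True).item();c,s=D["c"],D["s"]
w=lambda u,v,z:wrist(c,s,(u+.5)*.7-.5,(v+.5)*.7-.5,z)
print(w(394,305,107),w(355,305,107),w(433,305,107),"base",w(365,237,31),w(435,243,31))
P=np.array([w(627,247,53),w(718,240,53)]);m=P.mean(0)[:2];n=np.array([-.165,.986]);print(P,"bay4",m+36*n)
d=(w(619,153,34)+w(690,146,34))[:2]/2;print("bay4 from divider",d-36*n)
E
```

```text
[ 463.03 -135.75  107.  ] [ 443.23 -133.35  107.  ] [ 482.79 -138.17  107.  ] base [ 446.3  -111.18   31.  ] [ 491.56 -120.72   31.  ]
[[ 618.9  -132.09   53.  ]
 [ 698.96 -133.46   53.  ]] bay4 [652.99 -97.28]
bay4 from divider [ 662.05 -103.55]
```

```bash

python3 -m handwheel '[[0.8,-0.011,0,-0.2,0,0,-0.017],[0.8,-0.011,0,-0.45,0,0,-0.017],[0.8,-0.011,0,-0.7,0,0,-0.017],[0.8,-0.011,0,-0.86,0,0,-0.017],[0.8,-0.011,0,-0.893,0,0,-0.017]]' 50
python3 -m handwheel '[[0.8,0,0,0,0,0,0],[0.8,0,0,0,0,0,0],[-1,0,0,0,0,0,0],[-1,0,0,0,0,0,0],[-1,0,0,0,0,0,0]]' 60
python3 -m handwheel '[[-1,0,0,0,0,0,0],[-1,0,0,0,0,0,0],[-1,0,0,0,0,0,0],[-1,0,0,0,0,0,0],[-1,0,0,0,0,0,0]]' 60
```

```text
time: 21.77
tool_pos: [460.5, -134.0, 75.6]
orientation: [-2.4, -2.018, 0.004]
wrist_force: [-0.9, -0.5, -0.5]
finger_gap: 76.9
gripper_force: 0.0
time: 22.18
tool_pos: [463.4, -136.2, 81.0]
orientation: [2.404, 2.019, 0.002]
wrist_force: [0.8, 0.5, 1.6]
finger_gap: 41.6
gripper_force: 1.4
time: 22.6
tool_pos: [463.3, -136.2, 81.2]
orientation: [2.404, 2.019, 0.002]
wrist_force: [-0.7, 1.0, 7.0]
finger_gap: 40.1
gripper_force: 59.7
```

```bash

python3 -m handwheel '[[-1,0,0,0.1,0,0,0],[-1,0,0,0.25,0,0,0],[-1,0,0,0.45,0,0,0],[-1,0,0,0.65,0,0,0],[-1,0,0,0.65,0,0,0]]'
python3 -m handwheel '[[-1,0.15,0.03,0,0,0,0.02],[-1,0.33,0.06,0,0,0,0.04],[-1,0.52,0.09,0,0,0,0.07],[-1,0.7,0.12,0,0,0,0.108],[-1,0.7,0.12,0,0,0,0.108]]'
python3 -m handwheel '[[-1,0.18,0.03,0,0,0,0],[-1,0.36,0.06,0,0,0,0],[-1,0.54,0.08,0,0,0,0],[-1,0.643,0.1,0,0,0,0],[-1,0.643,0.1,0,0,0,0]]'
python3 -m handwheel '[[-1,0,0,0,0,0,0],[-1,0,0,0,0,0,0],[-1,0,0,0,0,0,0]]'
python3 - <<'E'
from h import *
s=bot.read_state();c=bot.read_camera("wrist");print(s["tool_pos"],yaw(s))
np.save("w9.npy",{"c":c,"s":s},allow_pickle=True)
cv2.imwrite("pics/w9.png",cv2.resize(c["img"][:,:,::-1],(800,600),interpolation=cv2.INTER_CUBIC))
E
```

```text
time: 23.02
tool_pos: [465.3, -137.2, 182.9]
orientation: [2.399, 2.015, 0.006]
wrist_force: [2.0, -0.4, -1.7]
finger_gap: 40.0
gripper_force: 60.8
time: 23.43
tool_pos: [571.9, -117.4, 177.2]
orientation: [2.021, 2.4, 0.004]
wrist_force: [0.7, 0.3, -0.7]
finger_gap: 40.0
gripper_force: 61.4
time: 23.85
tool_pos: [665.9, -102.3, 176.4]
orientation: [2.029, 2.397, 0.002]
wrist_force: [0.2, 1.0, -1.4]
finger_gap: 39.5
gripper_force: 61.7
time: 24.1
tool_pos: [662.3, -102.9, 176.9]
orientation: [-2.031, -2.396, 0.001]
wrist_force: [0.2, -0.2, -2.1]
finger_gap: 39.8
gripper_force: 61.7
[ 662.27 -102.93  176.9 ] 9.427584762302525
```

View pics/w9.png

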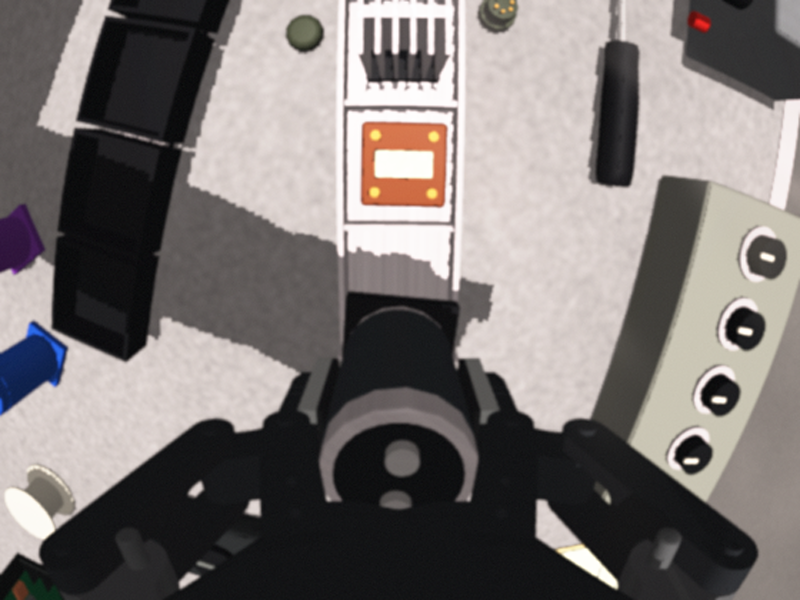

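The capacitor hangs upright over bay 4. The divider is at row 228 (343–460) and the base edge at (347,293)–(458,303), so it is aligned and I can lower it.

```bash

python3 -m handwheel '[[-1,0.008,0,-0.15,0,0,0],[-1,0.008,0,-0.35,0,0,0],[-1,0.008,0,-0.55,0,0,0],[-1,0.008,0,-0.68,0,0,0],[-1,0.008,0,-0.69,0,0,0]]'
python3 -m handwheel '[[-1,0,0,0,0,0,0],[-1,0,0,0,0,0,0],[-1,0,0,-0.01,0,0,0],[-1,0,0,-0.02,0,0,0],[-1,0,0,-0.02,0,0,0]]'
python3 -m handwheel '[[-1,0,0,-0.007,0,0,0],[-1,0,0,-0.014,0,0,0],[-1,0,0,-0.014,0,0,0],[-1,0,0,-0.014,0,0,0]]'
python3 -m handwheel '[[-1,0,0,-0.007,0,0,0],[-1,0,0,-0.007,0,0,0],[-1,0,0,-0.007,0,0,0]]'
python3 -m handwheel '[[-1,0,0,-0.006,0,0,0],[-1,0,0,-0.006,0,0,0],[-1,0,0,-0.006,0,0,0]]'
```

```text
time: 24.57
tool_pos: [660.8, -102.2, 69.1]
orientation: [-2.026, -2.391, 0.006]
wrist_force: [-0.4, 0.0, -2.0]
finger_gap: 39.9
gripper_force: 61.7
time: 24.98
tool_pos: [665.6, -103.0, 71.8]
orientation: [2.029, 2.396, 0.001]
wrist_force: [0.2, -0.2, -1.6]
finger_gap: 39.8
gripper_force: 61.7
time: 25.32
tool_pos: [664.8, -102.7, 68.4]
orientation: [-2.03, -2.397, 0.0]
wrist_force: [0.3, -0.5, -1.7]
finger_gap: 39.8
gripper_force: 61.7
time: 25.57
tool_pos: [664.8, -102.7, 67.3]
orientation: [-2.03, -2.397, 0.0]
wrist_force: [-0.0, -0.4, -1.8]
finger_gap: 40.0
gripper_force: 61.7
time: 25.82
tool_pos: [664.8, -102.7, 66.4]
orientation: [-2.03, -2.397, 0.0]
wrist_force: [0.8, 1.2, -1.9]
finger_gap: 39.9
gripper_force: 61.7
```

```bash

python3 -m handwheel '[[-1,0,0,-0.006,0,0,0],[-1,0,0,-0.006,0,0,0],[-1,0,0,-0.006,0,0,0]]'
python3 -m handwheel '[[-1,0,0,-0.005,0,0,0],[-1,0,0,-0.005,0,0,0],[-1,0,0,-0.005,0,0,0]]'
```

```text
time: 26.07
tool_pos: [664.8, -102.7, 65.6]
orientation: [-2.03, -2.397, 0.0]
wrist_force: [0.3, -0.3, -1.6]
finger_gap: 39.9
gripper_force: 61.7
time: 26.32
tool_pos: [664.9, -102.8, 65.3]
orientation: [2.03, 2.397, 0.0]
wrist_force: [-1.7, 0.1, 1.7]
finger_gap: 39.3
gripper_force: 61.9
```

Contact at the expected height. I'll release, rise clear and look from the top camera.

```bash

python3 -m handwheel '[[-1,0,0,-0.003,0,0,0],[0.5,0,0,-0.003,0,0,0],[0.5,0,0,-0.003,0,0,0],[0.5,0,0,-0.003,0,0,0],[0.5,0,0,-0.003,0,0,0]]'
python3 -m handwheel '[[0.5,0,0,0,0,0,0],[0.5,0,0,0,0,0,0]]'
python3 -m handwheel '[[0.5,0,0,0.15,0,0,0],[0.5,0,0,0.35,0,0,0],[0.5,0,0,0.6,0,0,0],[0.5,0,0,0.85,0,0,0],[0.5,0,0,1,0,0,0]]'
python3 -m handwheel '[[0.5,-0.25,0,0.1,0,0,0],[0.5,-0.5,0,0.2,0,0,0],[0.5,-0.75,0,0.3,0,0,0],[0.5,-1,0,0.3,0,0,0],[0.5,-1,0,0.3,0,0,0]]'
python3 -m handwheel '[[0.5,-0.25,0,0,0,0,0],[0.5,-0.5,0,0,0,0,0],[0.5,-0.75,0,0,0,0,0],[0.5,-1,0,0,0,0,0],[0.5,-1,0,0,0,0,0]]'
python3 - <<'E'
from h import *
im=bot.read_camera("top")["img"][130:280,200:450,::-1];im2=bot.read_camera("scene")["img"][140:300,150:350,::-1]
im=cv2.resize(im,(500,300),interpolation=cv2.INTER_CUBIC);im2=cv2.resize(im2,(375,300),interpolation=cv2.INTER_CUBIC)
cv2.imwrite("pics/end.png",np.vstack([im,np.hstack([im2,np.zeros((300,125,3),np.uint8)])]))
E
```

```text
time: 26.73
tool_pos: [665.0, -102.8, 64.3]
orientation: [2.03, 2.397, 0.0]
wrist_force: [-0.0, -0.5, -0.1]
finger_gap: 63.9
gripper_force: 0.0
time: 26.9
tool_pos: [664.9, -102.7, 64.3]
orientation: [-2.03, -2.397, 0.0]
wrist_force: [-0.0, -0.5, -0.1]
finger_gap: 64.0
gripper_force: 0.0
time: 27.32
tool_pos: [666.2, -103.1, 218.9]
orientation: [2.028, 2.394, 0.003]
wrist_force: [1.3, 0.5, 0.7]
finger_gap: 63.7
gripper_force: 0.0
time: 27.73
tool_pos: [507.1, -101.2, 258.9]
orientation: [-2.027, -2.391, 0.005]
wrist_force: [-0.4, -0.1, -1.0]
finger_gap: 64.1
gripper_force: 0.0
time: 28.15
tool_pos: [358.1, -100.8, 258.4]
orientation: [-2.028, -2.391, 0.004]
wrist_force: [0.3, 1.3, -0.2]
finger_gap: 63.4
gripper_force: 0.0
```

View pics/end.png

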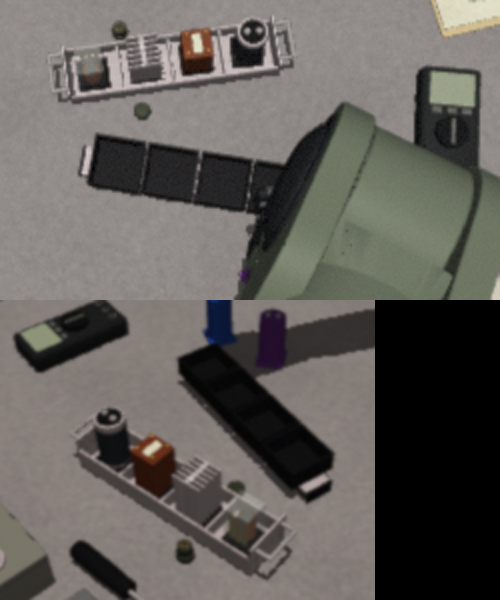

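All four modules stand upright in the carrier in the original order: relay (92,70), regulator (145,60), transformer (197,48), capacitor (249,38). The holders are empty, and the multimeter and look-alikes are undisturbed.

```bash
python3 -c "
from plant import bot
print(bot.finish_job())"
```

```text
the job is handed in; nothing more can be done
None
```

Job handed in: from left to right, the relay, regulator, transformer and capacitor stand upright and released in the carrier bays, in their original order, and the multimeter was not touched.

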